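Check-weigh a filled bottle and pass it into the dust box

TASK

Lift the one capped bottle out of the plywood carrier, stand it upright on the pan of the scale and let go so that it is weighed. Then take it again lower down, round its glass body instead of the cap, and pass it through the round port in the sloping front of the dust box, with nothing touching the port's black rim, to stand upright on the rubber mat inside. Finally slide the white shutter fully shut over the port; leave the other bottles standing as they are.

Things in the scene. Friction and masses are not known exactly. Their poses are not given: they have to be found in the camera images.
- filled_bottle: The bottle to handle: amber, dark contents, black screw cap, no label. Body 33 mm diameter up to 45 mm height, then a shoulder, then the cap, 24 mm diameter, from 51 to 68 mm height (top). About 60 g. Origin: centre of underside, z up. Starts upright in one of the carrier's cells, the only one there with a cap.
- open_bottle_1: Amber bottle of the same body but without cap (62 mm high, neck 18 mm), standing in another cell of the carrier. Origin: centre of its underside, z up. To be left standing.
- open_bottle_2: Same as open_bottle_1, in the remaining cell. To be left standing.
- carrier: Fixed plywood bottle carrier, 158 mm (x) by 56 mm (y) by 46 mm high, open on top; three cells in a row along its x, at x = -51, 0, +51 mm, about 46 x 46 mm inside; floor 5 mm thick. Origin: centre of underside, z up. The walls cover the bottles up to 41 mm above their underside: only shoulder and cap stand out.
- scale: Fixed bench scale, 233 mm (its x, display at the -x end) by 185 mm (its y), body 38 mm high, display housing up to 45 mm high from x = -111 to -50 mm. Origin: centre of its underside, z up.
- pan (a point): Centre of the top face of the scale's round steel pan, 140 mm diameter, 49 mm above the worktop.
- dust_box: Fixed clear-sided box, 300 mm (x) by 330 mm (y), 214 high, on a white base. Origin: centre of underside; front at -x, z up. Front: clear pane rising at 38 degrees from horizontal, from 42 mm height at x = -150 mm to 214 mm at x = +70, outward normal (-0.616, 0, 0.788); then a flat roof. Inside floor at 35 mm height; at the back a cap tray, 30 mm high, x 38 to 138, y -147 to 3.
- port (a point): Centre of the round port in the sloping pane, on the pane's inner face, at (-64, -75, 109) mm in the dust_box frame, axes those of dust_box; opening 128 mm, its axis normal to the pane. A wide-open gripper may foul the rim. A tool tilted about 30 to 40 degrees, holding the bottle about 50 mm above its underside, reaches the mat with the hand still outside.
- port_rim: The port's black rubber rim: ring of 128 mm inside and 144 mm outside diameter, reaching from the pane's inner face less 2 mm to 8 mm outside it. Nothing may touch it. Origin on the port's axis at its inner end, z axis along the outward normal.
- mat (a point): Centre of the top of the square black rubber mat on the floor inside, 120 x 120 mm, 38 mm above the worktop, at (-35, -75, 38) mm in the dust_box frame, axes those of dust_box. A standing 68 mm bottle is clear of the leaning pane if its centre is at most 18 mm ahead (-x) of this point.
- shutter (a joint): Slide (m) of the white shutter plate, 152 mm along the slope by 146 mm by 3, outer face 12 mm outside the pane's inner face, in rails up to 17 mm high, 78 to 86 mm up and down the slope from the port's centre. 0 = shut over the port (end stop); 0.152 = fully open, moved along +y of dust_box. Starts at 0.138 or more. About 1.5 N of friction; stays where left.
- shutter_handle (a point): Middle of the outer bar of the shutter's black D handle, at the plate's middle: round bar 10 mm thick, 48 mm long along the slope, its centre line 36 mm outside the pane's inner face (24 mm above the plate). Site axes: y = opening direction, z = outward normal.
- boxed_bottle: Labelled, capped bottle (33 mm diameter, 68 mm high) that already stands inside the dust box at the back on the shutter's side. Origin: centre of its underside, z up. To be left standing.

How it is judged:
By the outcome, as a careful person would: the job done as asked, in the order asked, and still so for the second after the job is handed in, with the robot touching nothing.
It also fails if it takes over 64 s, if anything falls off the work surface, if the arm or the gripper's body presses on something with over 40 N, if the wrist force passes 120 N, or if a joint passes its speed limit or range.

ROBOT

A 6-joint arm with a two-finger parallel gripper is mounted at the origin on a cart in front of the work surface, level with it; the furniture and walls round the work are solid. World frame = base frame: x ahead of the robot, y to its left, z up, the work surface at z = 0. Lengths are in m, angles in rad, forces in N, time in s.
With the tool pointing down it reaches from about 0.35 to 0.85 m from the base axis. Payload 8.1 kg.
Tool frame: the origin (TCP) lies between the finger pads, 19 mm behind the fingertips; this is the grasp point; z points along the fingers, y is the line along which they close (so a half turn about z gives the same grasp; the last joint's range is limited). The gripper opens to 93 mm and grips with 3 to 60 N. Pads are 15 mm wide; open, the fingers measure 128 mm over their backs; the gripper's body (75 mm by 188 mm) begins 65 mm behind the grasp point.
Start: joints at [-1.39, 0.13, 1.488, -0, 1.523, -0.085], TCP at [0.158, -0.579, 0.237] pointing down, gripper open.
Joint ranges: [-2.96, 2.96], [-0.89, 2.26], [0.02, 2.5], [-1.34, 4.48], [0, 2.73], [-2.66, 2.66]. Speed limits (rad/s): [2.39, 2.39, 2.79, 3.14, 3.14, 3.14].

INTERFACE

Orientations are given as a rotation vector (axis times angle).
In Python, from plant import status, eyes, robot gives the robot as it stands. The module is installed in compiled form; this text tells all that it offers.
- The arm moves only by the tool servo_tool, never from a script. Its argument "plan" is text: rows parted by semicolons, each of 4 numbers parted by spaces: the shift along the tool's x, y, z in m, then the turn about the tool's z in degrees. A call has 1 to 12 rows; each row is the pose to reach, as a shift and turn from the pose commanded when the call began, along the tool's axes at that moment; what a row does not reach only later rows make up. A row lasts 1/12 s, in which the tool goes at most 41.7 mm and 7.16 degrees, less where a joint would pass 70% of its speed; a pose out of reach is approached as far as the arm can. A call with a gripper value outside its range is refused whole. "grip" is the closure, from -1 (fully open) to 1 (shut), set as the call begins (left out, the last holds). The fingers move at their own pace and stop on an object; "grip_force" is the grip in N (left out, the last holds). Time passes only in rows, so rows that repeat a pose let the fingers close. It gives the time, the measured TCP pose, the force, the opening and the grip force at its end, in the units of the state.
- status.read_state(): the state, without advancing time (a new reading comes with each control period).
- eyes.read_camera(name): name is "side" or "top"; returns a dict with "image" (480x640x3 uint8, blue, green, red), "fovy" (degrees; the focal length in pixels is half the picture's height over the tangent of half this angle, whatever the lens; pixels are square), "cx", "cy" (the principal point, pixels), "world_from_camera" (4x4, takes a point from camera to world coordinates). Camera axes: x right, y down, z forward; pixel columns grow to the right and rows downward; lengths in m; the calibration is good to about 2 mm. A picture is of the moment at which its call begins. There is no depth.
- robot.close_job(): hands the job in; it is judged then, once.
The state is a dict: "t": time; "q": joint angles; "dq": joint speeds; "joint_torque": joint torques, N m; "tool_pos": TCP position; "orientation": TCP orientation; "force": force on the tool from outside, world axes, zero at the start; "wrist_torque": the same for the moment, N m; "opening": finger opening in m; "gripper_force": force on a finger pad.
Only numpy, scipy, OpenCV 4.12 (cv2) and the standard library are available. Lean on these libraries where they do the work, as an engineer would, in place of code of your own. Each camera call takes 0.05 s, during which the arm holds its last target. There are 200 camera calls.

## Working session

There is one attempt and no reset: what is moved stays moved. The work goes in short steps, Python scripts to look and compute and a tool call to move; the robot and the scene stay as the last step left them, time stands still between calls to the robot, and variables do not carry over. Pictures are saved under pics/ and viewed, at most 10 in all, crops included, and the job is handed in when it is done.

Besides the shell and the picture viewer there is one more tool, called after ">>>" as name(argument=value, ...) on one line, values as JSON. servo_tool: Moves the arm, as the interface text tells. Its arguments: {"type":"object","properties":{"plan":{"type":"string"},"grip":{"type":"number"},"grip_force":{"type":"number"}},"required":["plan"]}

```bash
mkdir -p pics; python3 - <<'E'
from plant import status, eyes, robot
import cv2,numpy as np
s=status.read_state(); print({k:np.round(v,4) for k,v in s.items()})
for n in("side","top"):
    c=eyes.read_camera(n); cv2.imwrite(f"pics/{n}0.png",c["image"]); print(n,c["fovy"],c["cx"],c["cy"]);print(np.round(c["world_from_camera"],4))
E
```

```text
{'t': np.float64(0.0), 'q': array([-1.3904,  0.1312,  1.4892, -0.    ,  1.523 , -0.0853]), 'dq': array([-0.0002,  0.0005,  0.0014, -0.0013,  0.0006,  0.0007]), 'joint_torque': array([ 2.00000e-04, -5.59842e+01, -4.91760e+01,  7.70000e-02,
        3.57000e-02, -1.00000e-04]), 'tool_pos': array([ 0.1575, -0.5784,  0.2364]), 'orientation': array([-3.1121e+00, -4.1600e-01,  1.0000e-04]), 'force': array([ 0.6164, -0.6749, -1.0406]), 'wrist_torque': array([ 0.0034,  0.0536, -0.0083]), 'gripper_force': np.float64(0.0), 'opening': np.float64(0.0928)}
side 42.471217807437874 312.28445174418925 241.27300729801894
[[ 0.9997  0.0253 -0.0018  0.5555]
 [ 0.0123 -0.4224  0.9063 -1.6013]
 [ 0.0222 -0.9061 -0.4226  0.8662]
 [ 0.      0.      0.      1.    ]]
top 47.681163639170606 309.4377103637095 250.0042698192913
[[ 0.1225 -0.9679  0.2193  0.2661]
 [-0.9925 -0.1202  0.0237  0.0038]
 [ 0.0034 -0.2206 -0.9754  1.4204]
 [ 0.      0.      0.      1.    ]]
```

View pics/side0.png

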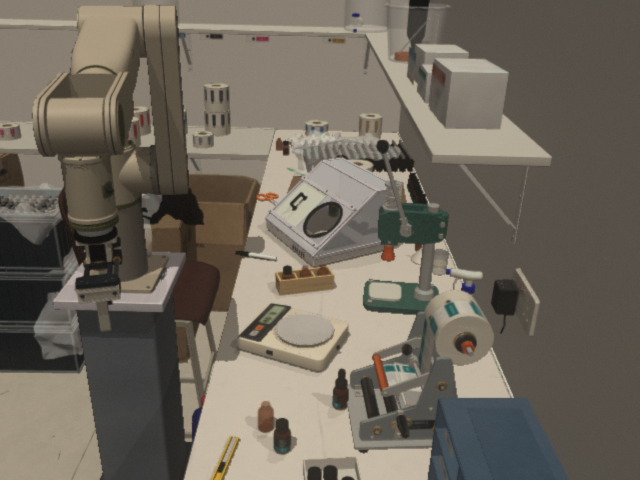

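View pics/top0.png

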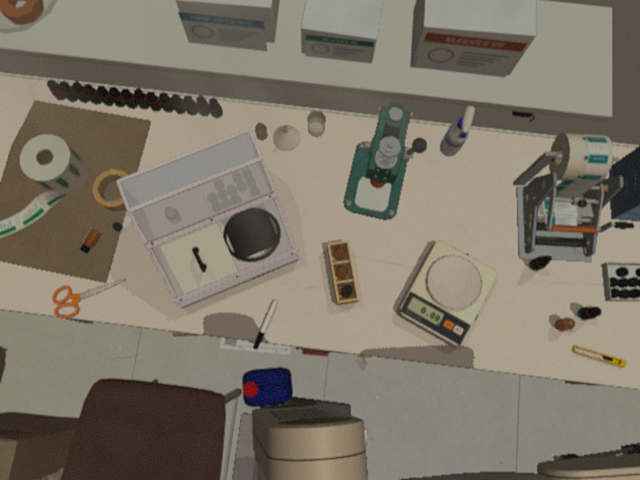

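The side view shows the carrier at about (305,279), capped bottle at the left cell (287,271), scale pan at (305,328), and box port at (323,219). In the top view the carrier is at (342,272) with the cap at (346,291), pan at (454,282), port at (252,234), and handle at (200,259). I'll zoom in for exact pixels.

```bash
python3 - <<'E'
import cv2,numpy as np
t=cv2.imread("pics/top0.png");s=cv2.imread("pics/side0.png")
def crop(i,x,y,w,h,k):
    o=cv2.resize(i[y:y+h,x:x+w],None,fx=k,fy=k,interpolation=cv2.INTER_CUBIC)
    for a in range(-(-x//10)*10,x+w,10):
        cv2.line(o,((a-x)*k,0),((a-x)*k,4 if a%50 else 12),(0,0,255),1)
    for a in range(-(-y//10)*10,y+h,10):
        cv2.line(o,(0,(a-y)*k),(4 if a%50 else 12,(a-y)*k),(0,0,255),1)
    return o
A=crop(t,115,125,190,190,3); B=crop(t,320,235,46,75,5); C=np.zeros((570,800,3),np.uint8)
C[:,:570]=A; C[:375,570:]=B; cv2.imwrite("pics/m1.png",C)
A=crop(s,260,155,150,110,4); B=crop(s,270,260,70,35,5);D=crop(s,235,300,120,70,2); C=np.zeros((600,800,3),np.uint8)
C[:440,:600]=A; C[440-15:,:350]=B; C[450:590,400:640]=D; cv2.imwrite("pics/m2.png",C)
E
```

```text
(no output)
```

View pics/m1.png

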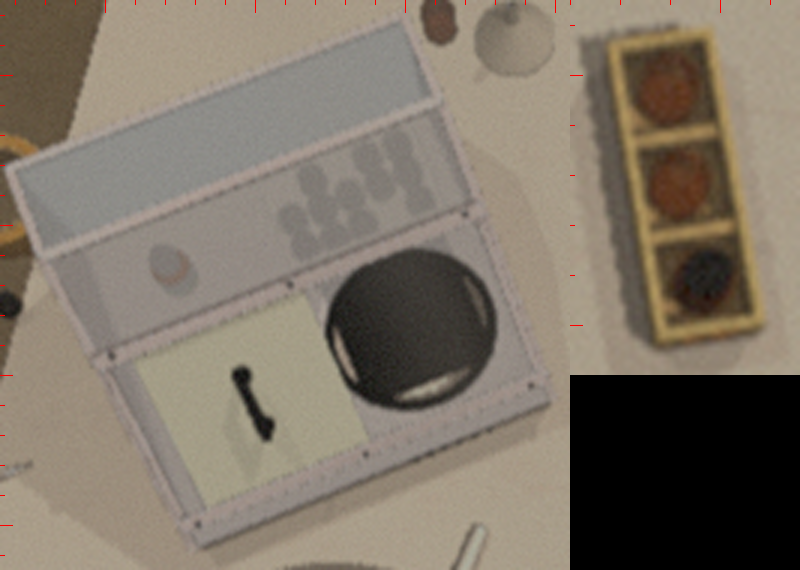

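View pics/m2.png

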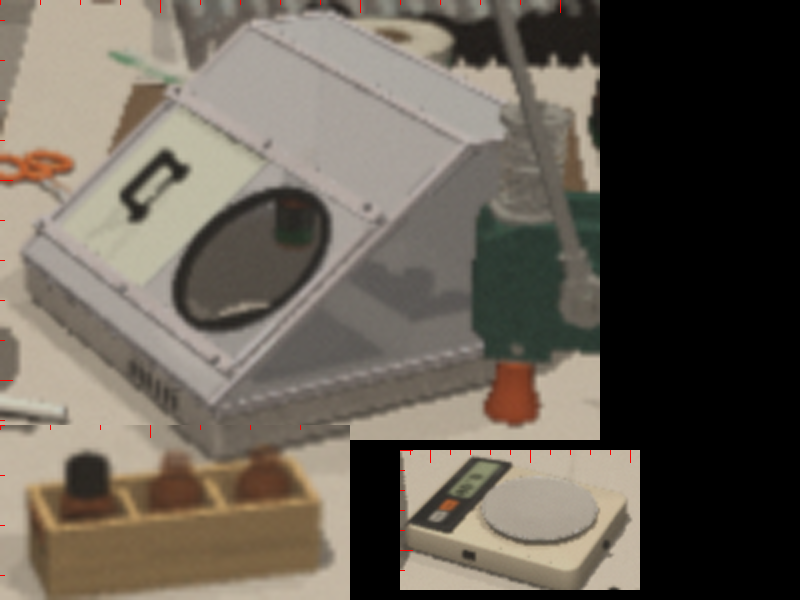

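The crops give carrier top corners, cap, box roof/lip corners, and rim ellipses in both views. I'll triangulate and fit poses from these.

```bash
cat > h.py <<'E'
from plant import status, eyes, robot
import cv2,numpy as np
from scipy.optimize import least_squares
from scipy.spatial.transform import Rotation as R
CAM=dict(side=(42.471217807437874,312.284,241.273,[[0.9997,0.0253,-0.0018,0.5555],[0.0123,-0.4224,0.9063,-1.6013],[0.0222,-0.9061,-0.4226,0.8662]]),
 top=(47.681163639170606,309.438,250.004,[[0.1225,-0.9679,0.2193,0.2661],[-0.9925,-0.1202,0.0237,0.0038],[0.0034,-0.2206,-0.9754,1.4204]]))
def proj(n,P):
    f,cx,cy,M=CAM[n];M=np.array(M);f=240/np.tan(np.radians(f/2))
    p=(np.atleast_2d(P)-M[:,3])@M[:,:3]; return p[:,:2]/p[:,2:]*f+[cx,cy]
def tri(s,t,x0=(.5,0,.05)):
    r=least_squares(lambda p:np.r_[(proj('side',p)[0]-s),(proj('top',p)[0]-t)],x0);return r.x,np.abs(r.fun).max()
def onz(n,uv,z): return least_squares(lambda p:proj(n,[*p,z])[0]-uv,(.5,0)).x
def tf(p,L): c,s=np.cos(p[2]),np.sin(p[2]);L=np.atleast_2d(L);return np.c_[p[0]+c*L[:,0]-s*L[:,1],p[1]+s*L[:,0]+c*L[:,1],L[:,2]]
E
python3 - <<'E'
from h import *
np.set_printoptions(precision=4,suppress=True)
print('cap',tri((287.6,270.4),(347,290.6)))
print('cap z.073 top',onz('top',(347,290.6),.071), 'side top',onz('side',(287.4,267),.073))
print('pan',tri((305,329),(454,282.3)), onz('top',(454,282.3),.049),onz('side',(305,329),.049))
print('rim',tri((322.9,219.5),(252,234.3)))
print('open',onz('top',(339.6,252.6),.06),onz('top',(342,271.6),.06))
print('carrier corners',[onz('top',u,.046) for u in [(327.6,243.4),(348.4,241),(337.4,303.5),(359,300)]])
n=np.array([-.616,0,.788])
rim=np.array([-.064,-.075,.109])+n*.006
obs=[('top',(252,234.3),rim),('side',(322.9,219.5),rim),('top',(129,211),(.07,.165,.214)),('top',(262,158.3),(.07,-.165,.214)),
('side',(323,162),(.07,.165,.214)),('side',(377.5,190.8),(.07,-.165,.214)),('side',(313,269),(-.15,-.165,0)),('side',(313,256),(-.15,-.165,.042)),('side',(265.5,218),(-.15,.165,.042)),('top',(298.3,259),(-.15,-.165,0)),('top',(181.7,307.7),(-.15,.165,0))]
f=lambda p:np.concatenate([proj(c,tf(p,L))[0]-u for c,u,L in obs])
r=least_squares(f,(.6,.2,.3),loss='soft_l1');print('box',r.x,f(r.x).reshape(-1,2))
h=np.array([-.064,-.075,.109])+n*.036
for s in (.138,.145,.152):
    P=tf(r.x,h+[0,s,0])[0];print(s,P,proj('top',P),proj('side',P))
for nm,L in (('port',(-.064,-.075,.109)),('mat',(-.035,-.075,.038))): print(nm,tf(r.x,L))
E
```

```text
cap (array([ 0.4822, -0.0699,  0.0596]), np.float64(1.1737935757903983))
cap z.073 top [ 0.4777 -0.0695] side top [ 0.485  -0.0736]
pan (array([ 0.5389, -0.341 ,  0.0444]), np.float64(0.771111908214209)) [ 0.536 -0.34 ] [ 0.5407 -0.3475]
rim (array([0.5831, 0.1824, 0.1106]), np.float64(0.15541847661495467))
open [ 0.5748 -0.0407] [ 0.5263 -0.0523]
carrier corners [array([ 0.5985, -0.0075]), array([ 0.6116, -0.0605]), array([ 0.4458, -0.0503]), array([ 0.4614, -0.1038])]
box [0.6029 0.2809 0.5257] [[-0.0414  0.0406]
 [-0.5052 -0.8356]
 [ 0.1455 -1.1827]
 [-0.5011 -0.7575]
 [-0.3482 -1.0264]
 [-0.2931  0.0408]
 [-0.1717 -0.7346]
 [ 0.1437 -0.1365]
 [ 0.2347 -0.3456]
 [ 0.6586  0.6376]
 [ 0.9969  0.2877]]
0.138 [0.4967 0.2921 0.1374] [[200.6001 260.4488]] [[296.5198 198.2856]]
0.145 [0.4932 0.2982 0.1374] [[197.8745 261.5631]] [[295.5166 197.5967]]
0.152 [0.4897 0.3043 0.1374] [[195.1463 262.6785]] [[294.5188 196.9114]]
port [[0.5851 0.1839 0.109 ]]
mat [[0.6102 0.1985 0.038 ]]
```

Everything agrees with the given sizes: cap at about (0.481,-0.071), carrier yaw 15.8° and length 157.5 mm, pan (0.538,-0.343), box yaw 30.1°. Moves have no tilt command, so before committing I'll test in free space what the arm does at a pose out of reach.

>>> servo_tool(plan="0 0.04 0 0;0 0.08 0 0;0 0.12 0 0;0 0.16 0 0;0 0.20 0 0;0 0.24 0 0;0 0.28 0 0;0 0.32 0 0;0 0.36 0 0;0 0.40 0 0;0 0.44 0 0;0 0.44 0 0")

```text
t: 1.1
tool_pos: [0.2371, -0.871, 0.2068]
orientation: [3.083, 0.412, 0.007]
force: [0.6, -0.6, 0.1]
opening: 0.093
gripper_force: 0.0
```

>>> servo_tool(plan="0 0.04 0 0;0 0.08 0 0;0 0.12 0 0;0 0.16 0 0;0 0.2 0 0;0 0.24 0 0")

```text
t: 1.6
tool_pos: [0.2432, -0.8937, 0.1883]
orientation: [3.034, 0.406, 0.016]
force: [0.1, -0.3, 0.3]
opening: 0.0932
gripper_force: 0.0
```

```bash
python3 - <<'E'
from h import *
s=status.read_state();print(s['t'],s['q'],s['tool_pos'],R.from_rotvec(s['orientation']).as_matrix())
E
```

```text
1.6 [-1.36218593  1.24170373  0.0224209   0.00460881  1.79600364 -0.05601764] [ 0.2431626  -0.89366952  0.18826183] [[ 9.64873874e-01  2.61852955e-01  2.12470355e-02]
 [ 2.62713490e-01 -9.61660859e-01 -7.86766423e-02]
 [-1.69268871e-04  8.14949195e-02 -9.96673743e-01]]
```

>>> servo_tool(plan="0 -0.04 0 0;0 -0.08 0 0;0 -0.12 -0.0 0;0 -0.16 -0.0 0;0 -0.16 0 0")

```text
t: 2.02
tool_pos: [0.217, -0.7994, 0.1824]
orientation: [3.033, 0.405, 0.016]
force: [0.1, -0.6, 1.0]
opening: 0.0929
gripper_force: 0.0
```

Pushing past the reach tilts the tool outward, and the tilt persists afterwards. That gives me a way to get the roughly 30° tilt along the box's azimuth. Next I'll check the shelf's position for clearance and measure the arm's geometry.

```bash
python3 - <<'E'
from h import *
np.set_printoptions(precision=4,suppress=True)
s=status.read_state();print(s['q'],s['tool_pos'])
print('shelf corner',tri((405,150),(612,112),(.8,-.4,.4)),tri((535,157),(612,8),(1,-.4,.4)))
D=[([.1312,1.4892,1.523],[.1575,-.5784,.2364]),([1.2417,.02242,1.796],[.24316,-.89367,.18826]),(s['q'][[1,2,4]],s['tool_pos'])]
# r=a1+a2 sin q2+a3' , forearm angle q2+q3 from vertical
def fk(p,q):
    a1,d1,a2,a3,L=p;b=q[0]+q[1];c=b+q[2]
    return np.array([a1+a2*np.sin(q[0])+a3*np.sin(b)+L*np.sin(c),d1+a2*np.cos(q[0])+a3*np.cos(b)+L*np.cos(c)])
f=lambda p:np.concatenate([fk(p,q)-[np.hypot(*P[:2]),P[2]] for q,P in D])
for x0 in ((0,.4,.4,.4,.3),(.1,.3,.45,.45,.25)):
    r=least_squares(f,x0);print(r.x,r.fun)
E
```

```text
[-1.3698  0.7188  0.8421  0.0052  1.4982 -0.0649] [ 0.217  -0.7994  0.1824]
shelf corner (array([ 0.7485, -0.4685,  0.5461]), np.float64(13.481114600282467)) (array([ 0.9785, -0.4743,  0.5359]), np.float64(6.514161990942483))
[-0.1187 -0.0762  0.4266  0.6631  0.0735] [-0.0001  0.0039 -0.003   0.0003  0.0031 -0.0042]
[-0.1187 -0.0762  0.4266  0.6631  0.0735] [-0.0001  0.0039 -0.003   0.0003  0.0031 -0.0042]
```

>>> servo_tool(plan="0 0.5 -0.05 0;0 0.5 -0.05 0;0 0.5 -0.05 0;0 0.5 -0.05 0;0 0.5 -0.05 0;0 0.5 -0.05 0;0 0.5 -0.05 0;0 0.5 -0.05 0;0 0.5 -0.05 0;0 0.5 -0.05 0;0 0.5 -0.05 0;0 0.5 -0.05 0")

```text
t: 3.02
tool_pos: [0.2467, -0.9087, 0.1891]
orientation: [2.992, 0.4, 0.024]
force: [0.4, 1.0, 0.3]
opening: 0.0929
gripper_force: 0.0
```

>>> servo_tool(plan="0 0.5 0 0;0 0.5 0 0;0 0.5 0 0")

```text
t: 3.27
tool_pos: [0.2513, -0.9252, 0.1778]
orientation: [2.953, 0.395, 0.032]
force: [-0.6, 0.4, -0.7]
opening: 0.0928
gripper_force: 0.0
```

```bash
cat >> h.py <<'E'
np.set_printoptions(precision=4,suppress=True)
def st():
    s=status.read_state();return s,np.array(s['tool_pos']),R.from_rotvec(s['orientation']).as_matrix()
def go(target):
    s,p,M=st();d=M.T@(np.array(target)-p);print('t',round(s['t'],2),'p',p,'tool z',M[:,2],'y',M[:,1],'shift',d,'rows',np.linalg.norm(d)/.0417);return d
E
python3 - <<'E'
from h import *
d=go((.546,.651,.30)); print(st()[0]['q'])
E
```

```text
t 3.27 p [ 0.2513 -0.9252  0.1778] tool z [ 0.0425 -0.1569 -0.9867] y [ 0.2592 -0.952   0.1626] shift [ 0.6984 -1.4043 -0.3553] rows 38.56418766181358
[-1.3625  1.2573  0.0224  0.0092  1.6988 -0.0555]
```

>>> servo_tool(plan="0.175 -0.351 -0.11 0;0.175 -0.351 -0.11 0;0.175 -0.351 -0.11 0;0.175 -0.351 -0.11 0;0.175 -0.351 -0.11 0;0.175 -0.351 -0.11 0;0.175 -0.351 -0.11 0;0.175 -0.351 -0.11 0;0.175 -0.351 -0.11 0;0.175 -0.351 -0.11 0")

```text
t: 4.1
tool_pos: [0.3122, -0.6042, 0.2238]
orientation: [2.95, 0.394, 0.034]
force: [0.8, 0.3, 1.3]
opening: 0.093
gripper_force: 0.0
```

>>> servo_tool(plan="0.175 -0.351 -0.11 0;0.175 -0.351 -0.11 0;0.175 -0.351 -0.11 0;0.175 -0.351 -0.11 0;0.175 -0.351 -0.11 0;0.175 -0.351 -0.11 0;0.175 -0.351 -0.11 0;0.175 -0.351 -0.11 0;0.175 -0.351 -0.11 0;0.175 -0.351 -0.11 0")

```text
t: 4.93
tool_pos: [0.3863, -0.2053, 0.2766]
orientation: [2.951, 0.394, 0.04]
force: [0.1, -0.0, 0.3]
opening: 0.0932
gripper_force: 0.0
```

>>> servo_tool(plan="0.175 -0.351 -0.07 0;0.175 -0.351 -0.07 0;0.175 -0.351 -0.07 0;0.175 -0.351 -0.07 0;0.175 -0.351 -0.07 0;0.175 -0.351 -0.07 0;0.175 -0.351 -0.07 0;0.175 -0.351 -0.07 0;0.175 -0.351 -0.07 0;0.175 -0.351 -0.07 0")

```text
t: 5.77
tool_pos: [0.4612, 0.1891, 0.2883]
orientation: [2.957, 0.398, 0.041]
force: [-0.9, -0.0, -0.6]
opening: 0.0929
gripper_force: 0.0
```

>>> servo_tool(plan="0.175 -0.351 -0.07 0;0.175 -0.351 -0.07 0;0.175 -0.351 -0.07 0;0.175 -0.351 -0.07 0;0.175 -0.351 -0.07 0;0.175 -0.351 -0.07 0;0.175 -0.351 -0.07 0;0.175 -0.351 -0.07 0;0.175 -0.351 -0.07 0;0.175 -0.351 -0.07 0")

```text
t: 6.6
tool_pos: [0.5345, 0.579, 0.3]
orientation: [2.959, 0.397, 0.038]
force: [0.4, 1.0, 0.3]
opening: 0.0931
gripper_force: 0.0
```

```bash
python3 - <<'E'
from h import *
go((.62,.74,.30)); print(st()[0]['q'],st()[0]['force'])
E
```

```text
t 6.6 p [0.5345 0.579  0.3   ] tool z [ 0.0456 -0.1508 -0.9875] y [ 0.26   -0.9527  0.1575] shift [ 0.1249 -0.1312 -0.0203] rows 4.371307752439968
[ 0.8223  0.8024  0.514  -0.1444  1.9022  2.0845] [0.4033 1.0179 0.2501]
```

>>> servo_tool(plan="0.07 -0.07 -0.02 -7;0.12 -0.12 -0.02 -14;0.12 -0.12 -0.02 -18")

```text
t: 6.85
tool_pos: [0.5608, 0.6267, 0.297]
orientation: [2.907, 0.726, 0.042]
force: [0.4, 0.6, 0.4]
opening: 0.0931
gripper_force: 0.0
```

>>> servo_tool(plan="0.48 -0.15 0 0;0.48 -0.15 0 0;0.48 -0.15 0 0;0.48 -0.15 0 0")

```text
t: 7.18
tool_pos: [0.5917, 0.6399, 0.2442]
orientation: [2.923, 0.73, 0.082]
force: [0.4, -1.0, 1.1]
opening: 0.0932
gripper_force: 0.0
```

>>> servo_tool(plan="0.48 -0.15 0 0;0.48 -0.15 0 0;0.48 -0.15 0 0")

```text
t: 7.43
tool_pos: [0.6136, 0.6512, 0.2152]
orientation: [2.941, 0.739, 0.132]
force: [-0.5, -0.5, -0.4]
opening: 0.093
gripper_force: 0.0
```

>>> servo_tool(plan="0.48 -0.15 0 0;0.48 -0.15 0 0;0.48 -0.15 0 0")

```text
t: 7.68
tool_pos: [0.6323, 0.6616, 0.1905]
orientation: [2.958, 0.749, 0.18]
force: [-0.2, 0.8, 0.5]
opening: 0.0929
gripper_force: 0.0
```

```bash
python3 - <<'E'
from h import *
go((.62,.74,.30)); print(st()[0]['q'],st()[0]['force'])
E
```

```text
t 7.68 p [0.6323 0.6616 0.1905] tool z [ 0.1347 -0.0538 -0.9894] y [ 0.4681 -0.8766  0.1114] shift [ 0.0369 -0.0623 -0.1142] rows 3.2430361545295194
[ 0.8048  1.2421  0.0224 -0.1391  1.8196  1.8416] [-0.1603  0.7708  0.4714]
```

>>> servo_tool(plan="0.45 -0.14 -0.25 0;0.45 -0.14 -0.25 0;0.45 -0.14 -0.25 0")

```text
t: 7.93
tool_pos: [0.6341, 0.6665, 0.2259]
orientation: [2.974, 0.758, 0.233]
force: [0.2, 0.7, 0.7]
opening: 0.0927
gripper_force: 0.0
```

>>> servo_tool(plan="0.45 -0.14 -0.25 0;0.45 -0.14 -0.25 0;0.45 -0.14 -0.25 0")

```text
t: 8.18
tool_pos: [0.6354, 0.6707, 0.2601]
orientation: [2.99, 0.766, 0.286]
force: [-0.1, -0.0, 0.0]
opening: 0.0929
gripper_force: 0.0
```

>>> servo_tool(plan="0.45 -0.14 -0.25 0;0.45 -0.14 -0.25 0;0.45 -0.14 -0.25 0")

```text
t: 8.43
tool_pos: [0.6357, 0.6737, 0.2927]
orientation: [3.004, 0.774, 0.337]
force: [-0.7, 0.5, 0.3]
opening: 0.0928
gripper_force: 0.0
```

>>> servo_tool(plan="0.45 -0.14 -0.25 0;0.45 -0.14 -0.25 0;0.45 -0.14 -0.25 0")

```text
t: 8.68
tool_pos: [0.6348, 0.6761, 0.3265]
orientation: [3.017, 0.782, 0.39]
force: [0.2, 0.1, -0.3]
opening: 0.093
gripper_force: 0.0
```

```bash
python3 - <<'E'
from h import *
go((.62,.74,.30)); print(st()[0]['q'],st()[0]['force'])
E
```

```text
t 8.68 p [0.6348 0.6761 0.3265] tool z [ 0.2383  0.0614 -0.9692] y [ 0.4781 -0.8761  0.0621] shift [ 0.0118 -0.0647  0.0261] rows 1.695815915821383
[ 0.8123  1.0951  0.0224 -0.1351  1.8101  1.8299] [ 0.2072  0.1277 -0.328 ]
```

>>> servo_tool(plan="0.48 -0.15 -0.12 0;0.48 -0.15 -0.12 0;0.48 -0.15 -0.12 0")

```text
t: 8.93
tool_pos: [0.6431, 0.6837, 0.3355]
orientation: [-2.99, -0.779, -0.438]
force: [0.2, 0.5, 0.4]
opening: 0.0932
gripper_force: 0.0
```

>>> servo_tool(plan="0.48 -0.15 -0.12 0;0.48 -0.15 -0.12 0;0.48 -0.15 -0.12 0")

```text
t: 9.18
tool_pos: [0.65, 0.6906, 0.3478]
orientation: [-2.962, -0.776, -0.485]
force: [-1.0, 0.1, -0.9]
opening: 0.0927
gripper_force: 0.0
```

>>> servo_tool(plan="0.48 -0.15 -0.12 0;0.48 -0.15 -0.12 0;0.48 -0.15 -0.12 0")

```text
t: 9.43
tool_pos: [0.6556, 0.6974, 0.3648]
orientation: [-2.931, -0.772, -0.535]
force: [0.4, -0.4, 0.0]
opening: 0.0928
gripper_force: 0.0
```

>>> servo_tool(plan="0.48 -0.15 -0.12 0;0.48 -0.15 -0.12 0;0.48 -0.15 -0.12 0")

```text
t: 9.68
tool_pos: [0.6596, 0.7033, 0.3841]
orientation: [-2.899, -0.768, -0.583]
force: [0.1, 0.0, 0.1]
opening: 0.093
gripper_force: 0.0
```

>>> servo_tool(plan="0.48 -0.15 -0.12 0;0.48 -0.15 -0.12 0;0.48 -0.15 -0.12 0")

```text
t: 9.93
tool_pos: [0.6623, 0.7085, 0.4056]
orientation: [-2.868, -0.764, -0.63]
force: [-0.6, 0.0, -0.1]
opening: 0.0932
gripper_force: 0.0
```

>>> servo_tool(plan="0.48 -0.15 -0.12 0;0.48 -0.15 -0.12 0;0.48 -0.15 -0.12 0")

```text
t: 10.18
tool_pos: [0.6637, 0.7127, 0.4291]
orientation: [-2.836, -0.76, -0.676]
force: [-0.6, -0.1, 0.4]
opening: 0.0928
gripper_force: 0.0
```

```bash
python3 - <<'E'
from h import *
go((.481,-.071,.2)); print(st()[0]['q'],st()[0]['force'])
E
```

```text
t 10.18 p [0.6637 0.7127 0.4291] tool z [ 0.3881  0.2335 -0.8915] y [ 0.5017 -0.865  -0.0081] shift [-0.5931  0.5881 -0.0497] rows 20.065061901458616
[ 0.8132  1.0053  0.023  -0.1223  1.6575  1.8214] [-0.6065 -0.0879  0.4404]
```

```bash
python3 - <<'E'
from h import *
go((.440,-.093,.162))
E
```

```text
t 10.18 p [0.6637 0.7127 0.4291] tool z [ 0.3881  0.2335 -0.8915] y [ 0.5017 -0.865  -0.0081] shift [-0.6518  0.5869 -0.0368] rows 21.050946098770467
```

>>> servo_tool(plan="-0.326 0.293 -0.018 0;-0.326 0.293 -0.018 0;-0.326 0.293 -0.018 0;-0.326 0.293 -0.018 0;-0.326 0.293 -0.018 0;-0.326 0.293 -0.018 0;-0.326 0.293 -0.018 0;-0.326 0.293 -0.018 0;-0.326 0.293 -0.018 0;-0.326 0.293 -0.018 0;-0.326 0.293 -0.018 0", grip=-0.1, grip_force=15)

```text
t: 11.1
tool_pos: [0.5723, 0.3822, 0.3197]
orientation: [-2.837, -0.761, -0.675]
force: [0.4, -0.2, 0.6]
opening: 0.0513
gripper_force: 0.0
```

>>> servo_tool(plan="-0.326 0.293 -0.018 0;-0.326 0.293 -0.018 0;-0.326 0.293 -0.018 0;-0.326 0.293 -0.018 0;-0.326 0.293 -0.018 0;-0.326 0.293 -0.018 0;-0.326 0.293 -0.018 0;-0.326 0.293 -0.018 0;-0.326 0.293 -0.018 0;-0.326 0.293 -0.018 0;-0.326 0.293 -0.018 0;-0.326 0.293 -0.018 0")

```text
t: 12.1
tool_pos: [0.4597, -0.0223, 0.1852]
orientation: [-2.841, -0.754, -0.672]
force: [-1.3, 0.8, -0.4]
opening: 0.0511
gripper_force: 0.0
```

```bash
python3 - <<'E'
from h import *
go((.4815,-.0705,.071)); s,p,M=st();print(s['opening'],s['q'])
C=[]
for n,x,y in(("side",215,190),("top",280,215)):
    c=eyes.read_camera(n)["image"]; cv2.imwrite(f"pics/{n}1.png",c)
    for P,col in((p,(0,255,0)),(p+.019*M[:,2],(0,0,255)),((.4815,-.0705,.0645),(255,255,0))):
        u=proj(n,P)[0]; cv2.circle(c,tuple(int(round(v*16)) for v in u),8,col,1,cv2.LINE_AA,4); print(n,u)
    C.append(cv2.resize(c[y:y+120,x:x+130],None,fx=3,fy=3,interpolation=cv2.INTER_CUBIC))
cv2.imwrite("pics/m3.png",np.hstack(C))
E
```

```text
t 12.1 p [ 0.4597 -0.0223  0.1852] tool z [ 0.3866  0.2295 -0.8932] y [ 0.4974 -0.8675 -0.0076] shift [-0.0556  0.0535  0.0994] rows 3.0174008388754343
0.0510726656016266 [-0.4674 -0.6086  2.2773  0.413   1.2367  0.4942]
side [279.4054 222.4821]
side [282.1229 227.5009]
side [286.1858 269.157 ]
top [329.2352 288.4661]
top [327.4525 286.24  ]
top [347.3596 289.5285]
```

View pics/m3.png

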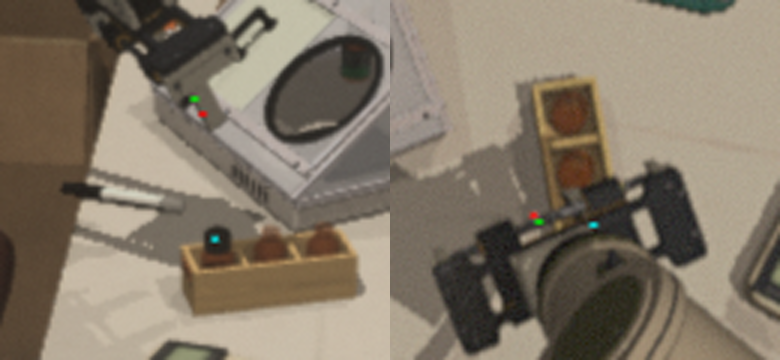

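The side view confirms the cap at (287,270), and my estimate projects within 1 px. I'll move to the pre-grasp next.

```bash
python3 - <<'E'
from h import *
go((.4583,-.0843,.1246))
E
```

```text
t 12.2 p [ 0.4611 -0.0197  0.187 ] tool z [ 0.3879  0.231  -0.8923] y [ 0.4989 -0.8666 -0.0074] shift [-0.0589  0.055   0.0396] rows 2.1540655520391327
```

>>> servo_tool(plan="-0.02 0.018 0.013 0;-0.04 0.037 0.026 0;-0.059 0.055 0.04 0;-0.059 0.055 0.04 0;-0.059 0.055 0.04 0")

```text
t: 12.62
tool_pos: [0.4584, -0.0824, 0.1233]
orientation: [-2.836, -0.759, -0.671]
force: [-1.4, 0.2, 0.7]
opening: 0.0511
gripper_force: 0.0
```

```bash
python3 - <<'E'
from h import *
go((.4815,-.0705,.071)); print(st()[0]['q'])
E
```

```text
t 12.62 p [ 0.4584 -0.0824  0.1233] tool z [ 0.3851  0.2337 -0.8928] y [ 0.5015 -0.8651 -0.0101] shift [-0.0004  0.0019  0.0584] rows 1.4008230242634163
[-0.621  -0.4472  2.2887  0.4712  1.1488  0.2637]
```

>>> servo_tool(plan="0 0.001 0.015 0;0 0.002 0.03 0;0 0.002 0.045 0;0 0.002 0.058 0;0 0.002 0.058 0")

```text
t: 13.03
tool_pos: [0.4824, -0.0691, 0.0717]
orientation: [-2.835, -0.764, -0.672]
force: [-0.8, 0.6, -0.5]
opening: 0.0513
gripper_force: 0.0
```

>>> servo_tool(plan="0 0 0 0;0 0 0 0;0 0 0 0;0 0 0 0;0 0 0 0;0 0 0 0", grip=1, grip_force=15)

```text
t: 13.53
tool_pos: [0.4826, -0.0719, 0.0731]
orientation: [-2.838, -0.76, -0.676]
force: [-0.3, 1.0, 4.9]
opening: 0.0248
gripper_force: 14.4
```

```bash
python3 - <<'E'
from h import *
go((.4815,-.0705,.071))
c=eyes.read_camera("side")["image"];cv2.imwrite("pics/m4.png",cv2.resize(c[200:310,220:350],None,fx=4,fy=4,interpolation=cv2.INTER_CUBIC))
E
```

```text
t 13.53 p [ 0.4826 -0.0719  0.0731] tool z [ 0.3883  0.2316 -0.8919] y [ 0.5012 -0.8653 -0.0065] shift [-0.0012 -0.0017  0.0018] rows 0.06610293415831377
```

View pics/m4.png

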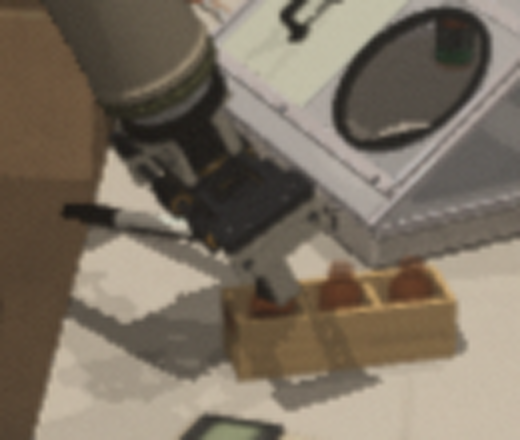

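The grip is on the cap: opening is 24.8 mm against a 24 mm cap. I'll lift it straight up, then carry it over the pan.

```bash
python3 - <<'E'
from h import *
s,p,M=st(); print(M.T@[0,0,.1]); print(M.T@(np.array([.538,-.343,.16])-p-[0,0,.1]))
E
```

```text
[ 0.0452 -0.0007 -0.0892]
[-0.0836  0.2625 -0.0296]
```

>>> servo_tool(plan="0.009 0 -0.018 0;0.018 0 -0.036 0;0.027 0 -0.054 0;0.036 0 -0.071 0;0.045 -0.001 -0.089 0;0.045 -0.001 -0.089 0")

```text
t: 14.08
tool_pos: [0.4837, -0.0725, 0.1764]
orientation: [-2.84, -0.762, -0.681]
force: [0.4, -0.2, 0.2]
opening: 0.025
gripper_force: 13.9
```

>>> servo_tool(plan="-0.008 0.026 -0.003 0;-0.02 0.06 -0.007 0;-0.031 0.095 -0.01 0;-0.041 0.13 -0.014 0;-0.053 0.165 -0.018 0;-0.064 0.2 -0.022 0;-0.075 0.235 -0.026 0;-0.084 0.262 -0.03 0;-0.084 0.262 -0.03 0;-0.084 0.262 -0.03 0")

```text
t: 14.92
tool_pos: [0.5358, -0.3433, 0.1564]
orientation: [-2.837, -0.756, -0.671]
force: [0.2, 1.2, -0.4]
opening: 0.0246
gripper_force: 13.8
```

```bash
python3 - <<'E'
from h import *
d=go((.538,-.343,.118)); s,p,M=st();print(s['force'],s['opening'])
for n in ("side","top"): cv2.imwrite(f"pics/{n}5.png",eyes.read_camera(n)["image"])
c=np.hstack([cv2.resize(cv2.imread(f"pics/{n}5.png")[y:y+130,x:x+130],None,fx=3,fy=3,interpolation=cv2.INTER_CUBIC) for n,x,y in(("side",235,255),("top",390,215))]);cv2.imwrite("pics/m5.png",c)
E
```

```text
t 14.92 p [ 0.5358 -0.3433  0.1564] tool z [ 0.3855  0.2333 -0.8927] y [ 0.4998 -0.8661 -0.0105] shift [-0.0155  0.0012  0.0352] rows 0.9229131037360411
[ 0.1627  1.2435 -0.4367] 0.024619511756591106
```

View pics/m5.png

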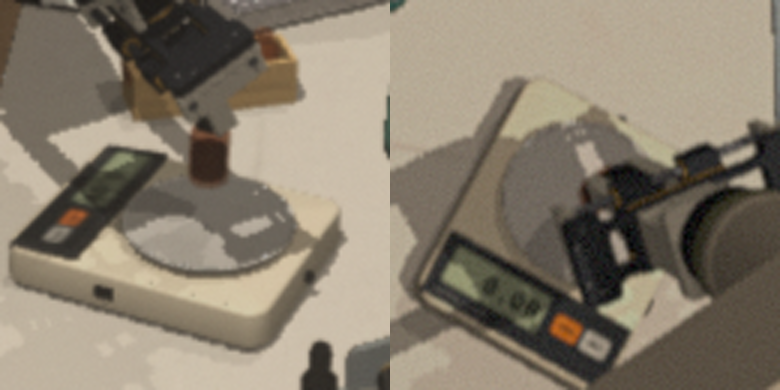

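The bottle hangs upright over the pan's middle (side view, bottle base at about px (304,315)). Lowering it.

>>> servo_tool(plan="-0.004 0 0.01 0;-0.009 0.001 0.02 0;-0.013 0.001 0.029 0;-0.015 0.001 0.034 0;-0.016 0.001 0.036 0;-0.016 0.001 0.036 0")

```text
t: 15.52
tool_pos: [0.5385, -0.3412, 0.1186]
orientation: [-2.836, -0.76, -0.672]
force: [-0.7, -0.9, -0.5]
opening: 0.0244
gripper_force: 13.9
```

```bash
python3 - <<'E'
from h import *
d=go((.538,-.343,.116)); print(st()[0]['force'])
E
```

```text
t 15.52 p [ 0.5385 -0.3412  0.1186] tool z [ 0.3861  0.2333 -0.8924] y [ 0.5019 -0.8649 -0.0089] shift [-0.0024  0.0013  0.0017] rows 0.07772162894529087
[-0.6531 -0.9131 -0.5353]
```

>>> servo_tool(plan="-0.0005 0 0.0009 0;-0.0009 0 0.0018 0;-0.0009 0 0.0018 0")

```text
t: 15.77
tool_pos: [0.5389, -0.3422, 0.1178]
orientation: [-2.838, -0.761, -0.674]
force: [-0.2, 0.9, -0.6]
opening: 0.0243
gripper_force: 13.9
```

>>> servo_tool(plan="-0.0005 0 0.0009 0;-0.0005 0 0.0009 0")

```text
t: 15.93
tool_pos: [0.5392, -0.3424, 0.1176]
orientation: [-2.838, -0.761, -0.675]
force: [-2.4, 0.2, 3.9]
opening: 0.0241
gripper_force: 14.9
```

>>> servo_tool(plan="-0.0005 0 0.0009 0;-0.0005 0 0.0009 0")

```text
t: 16.1
tool_pos: [0.5396, -0.3425, 0.1175]
orientation: [-2.838, -0.761, -0.677]
force: [-2.2, 1.5, 8.7]
opening: 0.0245
gripper_force: 15.9
```

Contact is felt at z ≈ 0.1177, so I'll release and let it weigh.

>>> servo_tool(plan="0 0 0 0;0 0 0 0;0 0 0 0;0 0 0 0;0 0 0 0;0 0 0 0;0 0 0 0;0 0 0 0;0 0 0 0;0 0 0 0", grip=-0.1)

```text
t: 16.93
tool_pos: [0.5387, -0.3419, 0.1154]
orientation: [-2.838, -0.76, -0.673]
force: [0.4, 0.8, -0.1]
opening: 0.051
gripper_force: 0.0
```

>>> servo_tool(plan="-0.004 0 -0.008 0;-0.009 0 -0.018 0;-0.013 0 -0.028 0;-0.017 0 -0.034 0;-0.017 0 -0.034 0;-0.017 0 -0.034 0;-0.017 0 -0.034 0;-0.017 0 -0.034 0")

```text
t: 17.6
tool_pos: [0.5123, -0.3571, 0.1377]
orientation: [-2.837, -0.76, -0.673]
force: [0.1, 0.5, -0.3]
opening: 0.0512
gripper_force: 0.0
```

```bash
python3 - <<'E'
from h import *
d=go((.538,-.343,.116)); print(st()[0]['force'],st()[0]['opening'])
for n in ("side","top"): cv2.imwrite(f"pics/{n}6.png",eyes.read_camera(n)["image"])
c=np.hstack([cv2.resize(cv2.imread(f"pics/{n}6.png")[y:y+130,x:x+130],None,fx=3,fy=3,interpolation=cv2.INTER_CUBIC) for n,x,y in(("side",235,255),("top",390,215))]);cv2.imwrite("pics/m6.png",c)
E
```

```text
t 17.6 p [ 0.5123 -0.3571  0.1377] tool z [ 0.3866  0.2326 -0.8924] y [ 0.5016 -0.865  -0.0082] shift [0.0164 0.0009 0.0325] rows 0.8738785440274348
[ 0.1116  0.5215 -0.2641] 0.05117024773846575
```

View pics/m6.png

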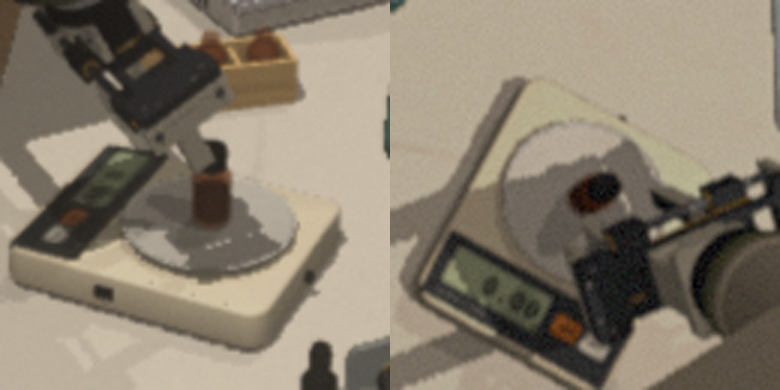

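The bottle stands upright and free on the pan. I'll re-grasp it round the body next.

```bash
python3 - <<'E'
from h import *
d=go((.5387,-.342,.095))
E
```

```text
t 17.7 p [ 0.5124 -0.3569  0.1376] tool z [ 0.3865  0.2328 -0.8924] y [ 0.5018 -0.8649 -0.0083] shift [0.0078 0.0006 0.0517] rows 1.2535345015574135
```

>>> servo_tool(plan="0.008 0.0006 0.012 0;0.008 0.0006 0.024 0;0.008 0.0006 0.036 0;0.008 0.0006 0.046 0;0.008 0.0006 0.052 0;0.008 0.0006 0.052 0;0.008 0.0006 0.052 0")

```text
t: 18.28
tool_pos: [0.5388, -0.3416, 0.0944]
orientation: [-2.836, -0.76, -0.672]
force: [0.7, -0.8, 0.6]
opening: 0.051
gripper_force: 0.0
```

>>> servo_tool(plan="0 0 0 0;0 0 0 0;0 0 0 0;0 0 0 0;0 0 0 0;0 0 0 0", grip=1, grip_force=15)

```text
t: 18.78
tool_pos: [0.5392, -0.3427, 0.0959]
orientation: [-2.838, -0.76, -0.674]
force: [-0.8, 0.3, 2.7]
opening: 0.0324
gripper_force: 14.9
```

```bash
cat > clr.py <<'E'
from h import *
B=np.array([.6029,.2809,.5257]);c,s=np.cos(B[2]),np.sin(B[2]);RB=np.array([[c,-s,0],[s,c,0],[0,0,1]])
n=np.array([-.616,0,.788]);u=np.array([.788,0,.616]);port=np.array([-.064,-.075,.109])
def loc(P): return RB.T@(np.asarray(P)-[B[0],B[1],0])
def wld(L): return RB@np.asarray(L)+[B[0],B[1],0]
E
python3 - <<'E'
from clr import *
s,p,M=st(); print(s['t'],p,s['opening'],s['force']); go((.5387,-.342,.095))
h=p[2]-.049; print('grasp h',h)
ML=RB.T@M
print('tool z in box',ML[:,2],'y',ML[:,1])
for bx in (-.05,-.045,-.04,-.035):
    T=np.array([bx,-.075,.038+h]); 
    cs=[]
    for ex in(-.0375,.0375):
        for ey in(-.094,.094): cs.append((T+ML@[ex,ey,-.065]-port)@np.c_[n,u,[0,1,0]])
    k=-((T-port)@n)/(ML[:,2]@n); X=T+k*ML[:,2]-port
    print(bx,'hand corners (n,u,y)',np.array(cs).tolist(),'axis at pane u,y',X@u,X[1],'world TCP',wld(T))
E
```

```text
18.7833 [ 0.5392 -0.3427  0.0959] 0.032411496416054376 [-0.7519  0.2862  2.659 ]
t 18.78 p [ 0.5392 -0.3427  0.0959] tool z [ 0.3876  0.2313 -0.8923] y [ 0.5013 -0.8653 -0.0065] shift [-0.0004 -0.0009  0.0008] rows 0.0297658516360828
grasp h 0.046891179193909185
tool z in box [ 0.4514  0.0055 -0.8923] y [-0.0006 -1.     -0.0065]
-0.05 hand corners (n,u,y) [[0.043876512161504275, -0.02758321711296485, 0.09376983397776255], [0.04298654543158035, -0.028423512486877855, -0.09422618316600413], [0.029324467075590624, 0.04600632284399771, 0.09350989992101559], [0.028434500345666722, 0.045166027470084726, -0.09448611722275109]] axis at pane u,y 0.0016425119866127565 -0.00015511013022020959 world TCP [0.5973 0.1909 0.0849]
-0.045 hand corners (n,u,y) [[0.04079651216150427, -0.02364321711296485, 0.09376983397776255], [0.03990654543158035, -0.024483512486877856, -0.09422618316600413], [0.02624446707559062, 0.04994632284399771, 0.09350989992101559], [0.02535450034566672, 0.04910602747008473, -0.09448611722275109]] axis at pane u,y 0.006191508881214775 -0.00017240589125362693 world TCP [0.6016 0.1934 0.0849]
-0.04 hand corners (n,u,y) [[0.037716512161504276, -0.019703217112964855, 0.09376983397776255], [0.03682654543158034, -0.02054351248687785, -0.09422618316600413], [0.02316446707559062, 0.05388632284399771, 0.09350989992101559], [0.02227450034566672, 0.05304602747008473, -0.09448611722275109]] axis at pane u,y 0.01074050577581679 -0.00018970165228704428 world TCP [0.6059 0.196  0.0849]
-0.035 hand corners (n,u,y) [[0.034636512161504276, -0.015763217112964852, 0.09376983397776255], [0.03374654543158035, -0.01660351248687786, -0.09422618316600413], [0.020084467075590626, 0.05782632284399771, 0.09350989992101559], [0.019194500345666724, 0.05698602747008473, -0.09448611722275109]] axis at pane u,y 0.015289502670418805 -0.00020699741332044774 world TCP [0.6103 0.1985 0.0849]
```

Gripped on the body (32.4 mm). The geometry gives hand clearance of about 24 mm over the pane with the bottle at box x = -0.042. I'll lift and carry it to the port axis.

```bash
python3 - <<'E'
from clr import *
s,p,M=st();T=wld([-.042,-.075,.038+.0475]);S=T-.13*M[:,2];print('T',T,'S',S)
print(M.T@[0,0,.1]); print(M.T@(S-p-[0,0,.1]),np.linalg.norm(S-p-[0,0,.1]))
E
```

```text
T [0.6042 0.195  0.0855] S [0.5538 0.1649 0.2015]
[ 0.0451 -0.0006 -0.0892]
[ 0.2397 -0.4319  0.1181] 0.5078635968300541
```

>>> servo_tool(plan="0.007 0 -0.014 0;0.016 0 -0.032 0;0.027 0 -0.053 0;0.038 0 -0.075 0;0.045 -0.001 -0.089 0;0.045 -0.001 -0.089 0;0.045 -0.001 -0.089 0")

```text
t: 19.37
tool_pos: [0.5391, -0.3426, 0.1962]
orientation: [-2.839, -0.762, -0.675]
force: [-0.4, 0.6, -1.7]
opening: 0.0323
gripper_force: 14.9
```

>>> servo_tool(plan="0.01 -0.017 0.005 0;0.025 -0.045 0.012 0;0.042 -0.076 0.021 0;0.06 -0.108 0.029 0;0.078 -0.14 0.038 0;0.096 -0.173 0.047 0;0.114 -0.205 0.056 0;0.132 -0.238 0.065 0;0.15 -0.27 0.074 0;0.165 -0.297 0.081 0;0.176 -0.317 0.087 0;0.18 -0.324 0.0886 0")

```text
t: 20.37
tool_pos: [0.5482, 0.0423, 0.197]
orientation: [-2.835, -0.763, -0.668]
force: [0.5, -0.0, -1.3]
opening: 0.0323
gripper_force: 14.9
```

```bash
python3 - <<'E'
from clr import *
go((.5538,.1649,.2015)); s,p,M=st(); print(s['opening'],s['q'])
E
```

```text
t 20.37 p [0.5482 0.0423 0.197 ] tool z [ 0.3829  0.2345 -0.8935] y [ 0.5042 -0.8635 -0.0105] shift [ 0.0611 -0.1031  0.0269] rows 2.9459366599603944
0.0323315789605618 [-0.2258 -0.352   2.0793  0.3609  1.0973  0.7046]
```

>>> servo_tool(plan="0.017 -0.029 0.008 0;0.035 -0.058 0.016 0;0.05 -0.085 0.022 0;0.058 -0.099 0.026 0;0.06 -0.103 0.027 0;0.06 -0.103 0.027 0;0.06 -0.103 0.027 0")

```text
t: 20.95
tool_pos: [0.5546, 0.1601, 0.2019]
orientation: [-2.838, -0.761, -0.67]
force: [0.1, -0.4, -0.5]
opening: 0.0323
gripper_force: 14.9
```

```bash
python3 - <<'E'
from clr import *
s,p,M=st();print(p,M[:,2])
T=wld([-.042,-.075,.038+.0475]); C=[]
print('shift to T',M.T@(T-p), 'line offset now', M.T@(T-p))
for nm,x,y in(("side",255,150),("top",180,170)):
    c=eyes.read_camera(nm)["image"]; cv2.imwrite(f"pics/{nm}7.png",c)
    a=np.linspace(0,2*np.pi,60)
    for off,r in((-.002,.064),(.008,.072)):
        ring=np.array([wld(port+n*off+r*(u*np.cos(t)+np.array([0,1,0])*np.sin(t))) for t in a]); q=(proj(nm,ring)*16).round().astype(int)
        cv2.polylines(c,[q],True,(0,255,0) if off<0 else (0,0,255),1,cv2.LINE_AA,4)
    for P,col in((p,(0,255,255)),(p-[0,0,.047],(255,255,0)),(p+[0,0,.021],(255,0,255))):
        cv2.circle(c,tuple((proj(nm,P)[0]*16).round().astype(int)),12,col,1,cv2.LINE_AA,4)
    C.append(cv2.resize(c[y:y+120,x:x+130],None,fx=3,fy=3,interpolation=cv2.INTER_CUBIC))
cv2.imwrite("pics/m7.png",np.hstack(C))
E
```

```text
[0.5546 0.1601 0.2019] [ 0.385   0.2315 -0.8934]
shift to T [ 0.0017 -0.0043  0.1312] line offset now [ 0.0017 -0.0043  0.1312]
```

View pics/m7.png

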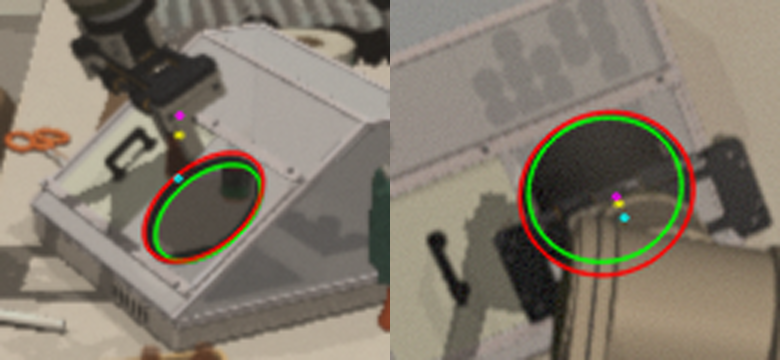

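The model rim overlays the real rim in both views, and the bottle base (side px ~(314,209)) lies over the opening. Inserting along the tool axis.

>>> servo_tool(plan="0.001 -0.003 0.008 0;0.0017 -0.004 0.02 0;0.0017 -0.004 0.034 0;0.0017 -0.004 0.048 0;0.0017 -0.004 0.062 0;0.0017 -0.004 0.076 0;0.0017 -0.004 0.09 0;0.0017 -0.004 0.102 0;0.0017 -0.004 0.112 0;0.0017 -0.004 0.12 0;0.0017 -0.004 0.12 0;0.0017 -0.004 0.12 0")

```text
t: 22.05
tool_pos: [0.6006, 0.1925, 0.0962]
orientation: [-2.838, -0.759, -0.671]
force: [0.5, -0.1, -0.2]
opening: 0.0326
gripper_force: 14.9
```

```bash
python3 - <<'E'
from clr import *
s,p,M=st();print(p,M[:,2],s['force'],s['opening']);T=wld([-.042,-.075,.038+.047])
print('shift to T',M.T@(T-p),'loc',loc(p),M.T@[0,0,-.01])
E
```

```text
[0.6006 0.1925 0.0962] [ 0.3858  0.2317 -0.893 ] [ 0.5499 -0.0954 -0.2265] 0.03263941033270227
shift to T [-0.0012 -0.0002  0.012 ] loc [-0.0464 -0.0753  0.0962] [-0.0045  0.0001  0.0089]
```

>>> servo_tool(plan="-0.0005 0 0.004 0;-0.001 0 0.008 0;-0.001 0 0.01 0;-0.001 0 0.01 0;-0.001 0 0.01 0")

```text
t: 22.47
tool_pos: [0.6039, 0.1949, 0.0877]
orientation: [-2.838, -0.76, -0.673]
force: [-0.1, 1.6, -0.8]
opening: 0.0321
gripper_force: 14.9
```

>>> servo_tool(plan="-0.0005 0 0.0009 0;-0.0005 0 0.0009 0")

```text
t: 22.63
tool_pos: [0.6039, 0.1948, 0.0867]
orientation: [-2.838, -0.761, -0.674]
force: [-0.0, 0.1, -1.6]
opening: 0.0323
gripper_force: 14.9
```

>>> servo_tool(plan="-0.0005 0 0.0009 0;-0.0005 0 0.0009 0")

```text
t: 22.8
tool_pos: [0.6038, 0.1948, 0.0855]
orientation: [-2.838, -0.76, -0.673]
force: [0.5, 0.1, -0.5]
opening: 0.0321
gripper_force: 14.9
```

>>> servo_tool(plan="-0.0005 0 0.0009 0;-0.0005 0 0.0009 0")

```text
t: 22.97
tool_pos: [0.6039, 0.1948, 0.0846]
orientation: [-2.838, -0.76, -0.674]
force: [-0.2, -0.3, 0.9]
opening: 0.0322
gripper_force: 14.9
```

>>> servo_tool(plan="-0.0004 0 0.0007 0;-0.0004 0 0.0007 0")

```text
t: 23.13
tool_pos: [0.6043, 0.195, 0.0846]
orientation: [-2.837, -0.76, -0.675]
force: [-2.7, 0.6, 4.7]
opening: 0.0319
gripper_force: 15.0
```

>>> servo_tool(plan="0 0 0 0;0 0 0 0")

```text
t: 23.3
tool_pos: [0.6043, 0.195, 0.0845]
orientation: [-2.837, -0.76, -0.675]
force: [-1.6, 0.9, 5.2]
opening: 0.0324
gripper_force: 15.0
```

Contact felt, so I'll release partially and back out along the tool axis.

>>> servo_tool(plan="0 0 0 0;0 0 0 0;0 0 0 0;0 0 0 0;0 0 0 0", grip=0.0)

```text
t: 23.72
tool_pos: [0.6036, 0.1947, 0.0834]
orientation: [-2.838, -0.76, -0.673]
force: [-0.6, 0.3, -0.0]
opening: 0.0463
gripper_force: 0.0
```

>>> servo_tool(plan="0 0 -0.008 0;0 0 -0.02 0;0 0 -0.034 0;0 0 -0.05 0;0 0 -0.066 0;0 0 -0.082 0;0 0 -0.098 0;0 0 -0.114 0;0 0 -0.13 0;0 0 -0.14 0;0 0 -0.14 0")

```text
t: 24.63
tool_pos: [0.5505, 0.162, 0.212]
orientation: [-2.837, -0.76, -0.68]
force: [0.7, 0.9, 0.0]
opening: 0.0466
gripper_force: 0.0
```

```bash
python3 - <<'E'
from clr import *
s,p,M=st();print(p,M[:,2],s['opening'])
C=[]
for nm,x,y in(("side",255,150),("top",170,190)):
    c=eyes.read_camera(nm)["image"]; cv2.imwrite(f"pics/{nm}8.png",c)
    for sl in (.138,.145,.152):
        cv2.circle(c,tuple((proj(nm,wld(port+n*.036+[0,sl,0]))[0]*16).round().astype(int)),10,(0,0,255),1,cv2.LINE_AA,4)
    C.append(cv2.resize(c[y:y+120,x:x+130],None,fx=3,fy=3,interpolation=cv2.INTER_CUBIC))
cv2.imwrite("pics/m8.png",np.hstack(C))
E
```

```text
[0.5505 0.162  0.212 ] [ 0.3909  0.2322 -0.8906] 0.046637003114364306
```

View pics/m8.png

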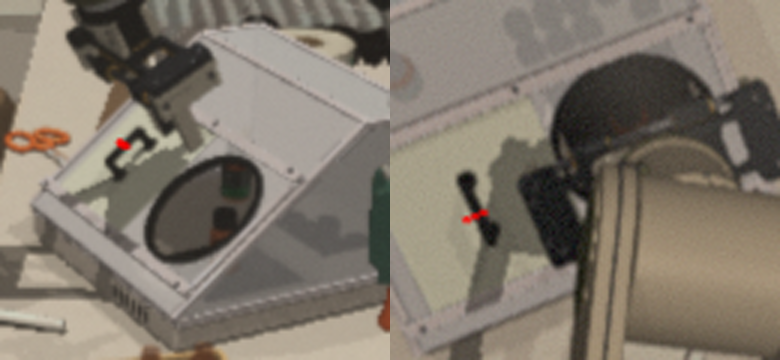

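The bottle stands upright on the mat, seen through the port at side px (329,225). The handle bar's middle is at top px (199.7,259.4), matching slide ≈ 0.14. Going to the handle.

```bash
python3 - <<'E'
from clr import *
s,p,M=st();H=wld(port+n*.039+[0,.140,0]);P=H-.07*M[:,2];print(H,P)
d=M.T@(P-p);print(d,np.linalg.norm(d)/.0417)
E
```

```text
[0.4941 0.293  0.1397] [0.467  0.2767 0.2022]
[-0.0163 -0.1406  0.0006] 3.393206179551288
```

>>> servo_tool(plan="-0.003 -0.025 0 0;-0.007 -0.06 0 0;-0.011 -0.095 0 0;-0.014 -0.125 0 0;-0.016 -0.141 0 0;-0.016 -0.141 0 0;-0.016 -0.141 0 0")

```text
t: 25.32
tool_pos: [0.4656, 0.2779, 0.2012]
orientation: [-2.837, -0.765, -0.671]
force: [0.5, -0.1, 0.4]
opening: 0.0462
gripper_force: 0.0
```

```bash
python3 - <<'E'
from clr import *
s,p,M=st();H=wld(port+n*.039+[0,.140,0]);print(p,M.T@(H-p),M[:,2],s['q'])
E
```

```text
[0.4656 0.2779 0.2012] [0.0012 0.0018 0.0694] [ 0.3849  0.2324 -0.8932] [ 0.4011 -0.4624  2.1522  0.0762  0.9909  1.4186]
```

>>> servo_tool(plan="0.001 0.002 0.012 0;0.001 0.002 0.026 0;0.001 0.002 0.04 0;0.001 0.002 0.053 0;0.001 0.002 0.062 0;0.001 0.002 0.069 0;0.001 0.002 0.069 0")

```text
t: 25.9
tool_pos: [0.4949, 0.2909, 0.1393]
orientation: [-2.84, -0.759, -0.669]
force: [0.2, 0.4, 0.6]
opening: 0.0464
gripper_force: 0.0
```

>>> servo_tool(plan="0 0 0 0;0 0 0 0;0 0 0 0;0 0 0 0;0 0 0 0;0 0 0 0;0 0 0 0", grip=1, grip_force=12)

```text
t: 26.48
tool_pos: [0.4951, 0.2922, 0.142]
orientation: [-2.837, -0.76, -0.675]
force: [-1.1, 1.0, 3.6]
opening: 0.0097
gripper_force: 12.0
```

```bash
python3 - <<'E'
from clr import *
s,p,M=st();L=loc(p)-port;print(s['force'],'slide',L[1],'n',L@n,'u',L@u); 
print('y dir in tool', M.T@RB@[0,-.1,0])
E
```

```text
[-1.146   1.04    3.5806] slide 0.13885961021424814 n 0.04053772173696012 u 0.0018050651489661222
y dir in tool [ 0.0004  0.1    -0.0007]
```

On the bar (9.7 mm). I'll slide it shut along tool +y.

>>> servo_tool(plan="0 0.005 0 0;0 0.014 0 0;0 0.025 0 0;0 0.037 0 0;0 0.049 0 0;0 0.061 0 0;0 0.073 0 0;0 0.085 0 0;0 0.097 0 0;0 0.107 -0.001 0;0 0.116 -0.001 0;0 0.122 -0.001 0")

```text
t: 27.48
tool_pos: [0.5569, 0.1854, 0.142]
orientation: [-2.837, -0.759, -0.676]
force: [3.1, 3.9, 0.5]
opening: 0.0095
gripper_force: 12.0
```

>>> servo_tool(plan="0 0.004 0 0;0 0.008 0 0;0 0.011 0 0;0 0.013 0 0;0 0.013 0 0")

```text
t: 27.9
tool_pos: [0.5632, 0.1746, 0.142]
orientation: [-2.838, -0.76, -0.676]
force: [4.6, 1.3, 0.9]
opening: 0.0092
gripper_force: 12.0
```

>>> servo_tool(plan="0 0.0015 0 0;0 0.003 0 0;0 0.003 0 0")

```text
t: 28.15
tool_pos: [0.5639, 0.1735, 0.142]
orientation: [-2.835, -0.76, -0.674]
force: [0.5, 8.9, 3.6]
opening: 0.0094
gripper_force: 12.0
```

```bash
python3 - <<'E'
from clr import *
s,p,M=st();L=loc(p)-port;print(s['t'],RB.T@s['force'],'slide',L[1],'n',L@n,'u',L@u,s['opening']); 
E
```

```text
28.15 [4.8461 7.422  3.6416] slide 0.0016958533185898322 n 0.04057676775870563 u 0.0016699146376969246 0.009389422031932443
```

>>> servo_tool(plan="0 0.0015 0 0;0 0.003 0 0;0 0.003 0 0")

```text
t: 28.4
tool_pos: [0.564, 0.1733, 0.1418]
orientation: [-2.831, -0.761, -0.67]
force: [-7.9, 19.3, 8.2]
opening: 0.0097
gripper_force: 12.0
```

>>> servo_tool(plan="0 0.001 0 0;0 0.002 0 0;0 0.002 0 0;0 0.002 0 0")

```text
t: 28.73
tool_pos: [0.5646, 0.1722, 0.1418]
orientation: [-2.831, -0.761, -0.67]
force: [-9.7, 21.2, 9.8]
opening: 0.0119
gripper_force: 12.0
```

At the end stop: 21 N and no further travel. Release and retreat.

>>> servo_tool(plan="0 -0.003 0 0;0 -0.005 0 0;0 -0.005 0 0;0 -0.005 0 0;0 -0.005 0 0;0 -0.005 0 0", grip=0)

```text
t: 29.23
tool_pos: [0.5638, 0.1718, 0.141]
orientation: [-2.838, -0.76, -0.673]
force: [-0.0, -0.3, 0.3]
opening: 0.0451
gripper_force: 0.0
```

>>> servo_tool(plan="0 0 -0.01 0;0 0 -0.025 0;0 0 -0.045 0;0 0 -0.07 0;0 0 -0.1 0;-0.03 0 -0.13 0;-0.06 0 -0.15 0;-0.09 0.04 -0.15 0;-0.1 0.08 -0.15 0;-0.1 0.12 -0.15 0;-0.1 0.15 -0.15 0;-0.1 0.15 -0.15 0")

```text
t: 30.23
tool_pos: [0.5049, -0.0422, 0.2284]
orientation: [-2.842, -0.753, -0.673]
force: [0.1, 0.3, 0.1]
opening: 0.0461
gripper_force: 0.0
```

```bash
python3 - <<'E'
from clr import *
s,p,M=st();print(s['t'],p,s['opening'],s['force'])
C=[]
for nm,x,y in(("side",255,150),("top",170,190)):
    c=eyes.read_camera(nm)["image"]; cv2.imwrite(f"pics/{nm}9.png",c)
    cv2.circle(c,tuple((proj(nm,wld(port+n*.036))[0]*16).round().astype(int)),10,(0,0,255),1,cv2.LINE_AA,4)
    C.append(cv2.resize(c[y:y+120,x:x+130],None,fx=3,fy=3,interpolation=cv2.INTER_CUBIC))
cv2.imwrite("pics/m9.png",np.hstack(C))
E
```

```text
30.2333 [ 0.5049 -0.0422  0.2284] 0.04606546689763507 [0.0624 0.2899 0.1251]
```

View pics/m9.png

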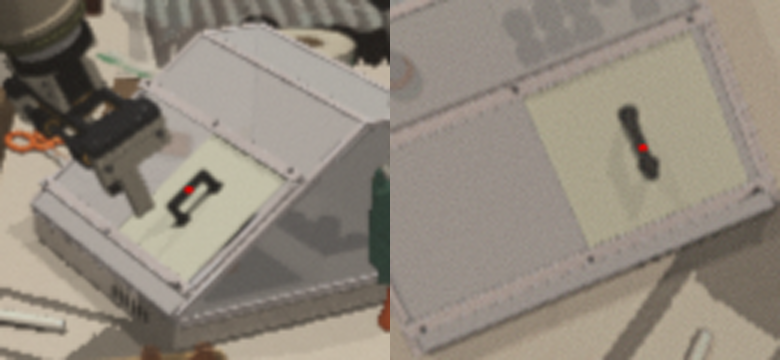

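The shutter is shut, with the handle at the predicted shut point (side px (318,213), top px (254,239)). The arm is clear, so I'll hand in.

```bash
python3 -c "
from plant import robot
print(robot.close_job())"
```

```text
the job is handed in; nothing more can be done
None
```

The job was handed in at about 30 s: the bottle was weighed on the pan, re-gripped by its body, stood upright on the mat through the port with no rim contact seen, and the shutter pushed to its end stop; the other bottles were not touched, though I viewed 11 pictures, one over the limit of 10.

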